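# Run the wing nut onto the food press

## Task

The food press has been washed: put its wing nut back on the threaded post. Set it on level, turn it gently backward (counter-clockwise from above) until you feel it drop over the thread start, then run it on clockwise until it holds the sprung plate pressed about 4 mm down, and let go. Never force it, and leave the egg timer, the spice jar and the sink plug where they stand.

Things in the scene. Friction and masses are not known exactly. Their poses are not given: they have to be found in the camera images.
- press: food press, fixed to the worktop: shallow steel tray 110 x 150 x 20 mm (long side along its own y) with a round sprung plate and, in the middle, an upright post. Origin: centre of the underside, z up; the post's axis is the z axis. Post: core 21 mm across, two-start coarse right-hand thread 33 mm across. How far round the threads start is not known beforehand: it must be felt.
- post_tip (a point): centre of the top of the post, 74 mm above the underside of the press; axes as the press's. The plain tip is 13 mm long, its last 5 mm tapered to 12 mm across
- crown (a point): on the post's axis at the crown, the threads' flat top, 61 mm above the press's underside. Two crowns of 145 degrees, two gaps of 35 between them. At the clockwise end of each crown is an upright stop, 4.5 mm high: turned clockwise on the crown, the nut jams. A nut set on with its bar along the press's y stands on the crown, and its pins reach the gaps after 15 to 90 degrees counter-clockwise
- thread (a point): on the post's axis, 56 mm above the press's underside: the underside of the threads at their start. In the gaps the nut drops 11 mm until its rim is on the plate; there it can go 12 to 15 degrees farther counter-clockwise before its pins hit the stops' backs. Clockwise from the drop the pins pass under the threads and run down 0.1 mm a degree, after 15 to 40 degrees pushing the plate down
- plate (a joint): how far the round aluminium plate (90 mm across, 8 mm thick, its top 48 mm above the press's underside at rest) is pressed down, in m: 0 at rest, 0.0075 on its hard stop; spring 2 N per mm. Finished: 2.5 to 6 mm down. Thread friction holds it there when the nut is let go
- wing_nut: loose wing nut, about 120 g, 64 mm tall, standing on the worktop. Origin: centre of its lower rim, z up. Steel hub 50 mm across, 40 mm high; bore 38 mm, 36 mm deep, open below; in it two radial pins 5 mm thick along the nut's x, their middles 4.5 mm above the rim, 25 mm between their ends. Origin above the press's underside: 59 mm on the crown, 48 dropped in, 42 to 45.5 finished
- nut_bar (a point): middle of the nut's flat black grip bar, on its axis, 52 mm above its rim; x along the bar, z up. The bar is 58 mm long, 12 mm thick, and reaches from 40 to 64 mm above the rim
- egg_timer: bystander: domed kitchen timer, 61 mm across, 60 mm tall; origin under its centre
- spice_jar: bystander: spice jar, 41 mm across, 105 mm tall; origin under its centre
- sink_plug: bystander: black sink plug, 48 mm across, 33 mm tall; origin under its centre

How it is judged:
On the way, in this order (a step that is already met when the one before it is completed fails the run):
1. the wing nut is set level over the post (horizontal distance between wing_nut and press below 0.004 m and z of wing_nut in the frame of press below 0.066 m and angle between wing_nut's own z axis and vertical below 0.12 rad), for 0.1 s.
2. the wing nut, run on, has pressed the plate down and holds it (value of joint plate above 0.0025 m and z of wing_nut in the frame of press below 0.0462 m), for 0.3 s.
At the end, for the whole second after the job is handed in: the released wing nut sits at rest on the post, within 4 mm of its axis and 0.1 rad of upright, and by itself holds the plate between 2.5 and 6 mm down (all of step 2 and value of joint plate below 0.006 m and horizontal distance between wing_nut and press below 0.004 m and angle between wing_nut's own z axis and vertical below 0.1 rad and contact force between wing_nut and the fingers below 0.1 N and linear speed of wing_nut below 0.01 m/s); the robot touches nothing.
It fails at once if the nut is forced: more than 40 N between nut and press (pressed, jammed against a stop, or overtightened) (contact force between wing_nut and press above 40 N).
It fails at once if the press is hit by the gripper (contact force between the fingers and press above 10 N).
It fails at once if the egg timer, spice jar or sink plug is moved more than 2 cm (distance of any of egg_timer, spice_jar, sink_plug from where it was at the start of the episode above 0.02 m).
It also fails if it takes over 64 s, if anything falls off the work surface, if the arm or the gripper's body presses on something with over 40 N, if the wrist force passes 120 N, or if a joint passes its speed limit or range.

## Robot

A 6-joint arm with a two-finger parallel gripper is mounted at the origin on a cart in front of the work surface, level with it; the furniture and walls round the work are solid. World frame = base frame: x ahead of the robot, y to its left, z up, the work surface at z = 0. Lengths are in m, angles in rad, forces in N, time in s.
With the tool pointing down it reaches from about 0.3 to 0.775 m from the base axis. Payload 14.6 kg.
Tool frame: the origin (TCP) lies midway between the tips of the shut fingers; the grasp point (between the pads) lies 19 mm behind it (ctrl.pinch_z is the distance from the TCP to the grasp point, in m); z points along the fingers, y is the line along which they close (so a half turn about z gives the same grasp; the last joint's range is limited). The gripper opens to 94 mm and grips with 3 to 60 N. Pads are 16 mm wide; open, the fingers measure 119 mm over their backs; the gripper's body (75 mm by 177 mm) begins 78 mm behind the grasp point.
Start: joints at [-1.301, 0.3, 1.521, -0, 1.321, -0.067], TCP at [0.182, -0.519, 0.205] pointing down, gripper open.
Joint ranges: [-3.03, 3.03], [-0.79, 2.21], [0.23, 2.52], [-1.04, 4.18], [0, 3.07], [-2.55, 2.55]. Speed limits (rad/s): [2.22, 2.22, 2.57, 3.14, 3.14, 3.14].

## Interface

Orientations are given as [roll, pitch, yaw] about the fixed x, y, z axes, in that order (R = Rz(yaw) Ry(pitch) Rx(roll)).
In Python, from station import ctrl gives the robot as it stands.
- The arm moves only by the tool jog_arm, never from a script. Its argument "motion" is a list of rows, each a list of 7 numbers: the shift along the tool's x, y, z in m, then the turn, a rotation vector about the tool's x, y, z in rad, then the opening, from -1 (shut) to 1 (fully open). In form: [[tx, ty, tz, rx, ry, rz, gripper], ...]. A call has 1 to 5 rows; each row shifts and turns the commanded pose from where the row before left it, along the tool's axes as they then stand; what a row does not reach is not made up. A row lasts 1/10 s, in which the tool goes at most 50 mm and 8.59 degrees, less where a joint would pass 70% of its speed; a pose out of reach is approached as far as the arm can. A call is refused whole if a number of a shift passes 0.05 or a number of a turn 0.15, either way. A call with a gripper value outside its range is refused whole. The fingers move at their own pace and stop on an object; "squeeze" is the grip in N (left out, the last holds). Time passes only in rows, so rows that do not move let the fingers close. It gives the time, the measured TCP pose, the force, the opening and the grip force at its end, in the units of the state.
- ctrl.get_obs(): the state, without advancing time (a new reading comes with each control period).
- ctrl.camera(name): name is "side" or "top" or "wrist"; returns the picture (420x560x3 uint8, red, green, blue); there is no depth.
- ctrl.camera_model(name): a dict with "intrinsics" (3x3 intrinsics, pixels), "rvec" (rotation vector, rad) and "tvec" (3), from world to camera coordinates, as OpenCV has them. Camera axes: x right, y down, z forward; pixel columns grow to the right and rows downward; lengths in m; the calibration is good to about 2 mm. A picture is of the moment at which its call begins: read the wrist's pose just before it. camera_model takes no time and is no camera call; for the wrist camera it gives the pose at the moment of the call.
- ctrl.hand_in(): hands the job in; it is judged then, once.
The state is a dict: "time_s": time; "qpos": joint angles; "joint_vel": joint speeds; "tau": joint torques, N m; "ee_pos": TCP position; "eef_rot": TCP orientation; "force": force on the tool from outside, world axes, zero at the start; "moment": the same for the moment, N m; "grip_width": finger opening in m; "grip_force": force on a finger pad.
Only numpy, scipy, OpenCV 4.12 (cv2) and the standard library are available. Lean on these libraries where they do the work, as an engineer would, in place of code of your own. Each camera call takes 0.05 s, during which the arm holds its last target. There are 200 camera calls.

## Working session

There is one attempt and no reset: what is moved stays moved. The work goes in short steps, Python scripts to look and compute and a tool call to move; the robot and the scene stay as the last step left them, time stands still between calls to the robot, and variables do not carry over. Pictures are saved under pics/ and viewed, at most 10 in all, crops included, and the job is handed in when it is done.

Besides the shell and the picture viewer there is one more tool, called after ">>>" as a command line: name --pt "numbers of a row" for each row, then --argument value for the rest. jog_arm: Moves the arm, as the interface text tells. Its arguments: {"type":"object","properties":{"motion":{"type":"array"},"squeeze":{"type":"number"}},"required":["motion"]}

```bash
mkdir -p pics; ls
python3 - <<'E'
from station import ctrl
import cv2,numpy as np
o=ctrl.get_obs();print(o)
a=ctrl.camera("top");b=ctrl.camera("side")
cv2.imwrite("pics/top.png",a[:,:,::-1]);cv2.imwrite("pics/side.png",b[:,:,::-1])
for n in("top","side","wrist"):print(n,ctrl.camera_model(n))
E
```

```text
pics
{'time_s': 0.0, 'qpos': array([-1.30057180e+00,  3.00466531e-01,  1.52160170e+00, -8.11003282e-06,
        1.32069414e+00, -6.65628702e-02]), 'joint_vel': array([-1.33028062e-05,  8.45075487e-05, -2.16276068e-04,  1.05773352e-03,
       -1.30506787e-03, -1.17724356e-03]), 'tau': array([-1.02736911e-03, -5.31805015e+01, -3.52732480e+01,  7.07761617e-02,
        2.43626320e-02, -1.29129930e-04]), 'ee_pos': array([ 0.18169334, -0.51883546,  0.20488011]), 'eef_rot': array([-3.14042500e+00, -6.99645286e-05,  3.36789366e-01]), 'force': array([-0.2255226 , -0.23995665,  0.40330126]), 'moment': array([-0.01624947,  0.00336743,  0.00661995]), 'grip_force': 0.0, 'grip_width': 0.09380268609579383}
top {'intrinsics': array([[493.17303624,   0.        , 279.29497332],
       [  0.        , 493.17303624, 209.0307713 ],
       [  0.        ,   0.        ,   1.        ]]), 'rvec': array([ 2.18546455, -2.00777369,  0.22152825]), 'tvec': array([-0.04287675,  0.54716328,  0.9451507 ])}
side {'intrinsics': array([[421.72810584,   0.        , 273.90339183],
       [  0.        , 421.72810584, 215.37498121],
       [  0.        ,   0.        ,   1.        ]]), 'rvec': array([ 0.05514886, -2.81700043,  1.33129594]), 'tvec': array([0.53840963, 0.080156  , 0.91987964])}
wrist {'intrinsics': array([[325.72754157,   0.        , 282.75414961],
       [  0.        , 325.72754157, 208.94552251],
       [  0.        ,   0.        ,   1.        ]]), 'rvec': array([-2.38732709,  1.69341175,  0.21494657]), 'tvec': array([-0.54995535, -0.02518808,  0.38994093])}
```

View pics/top.png

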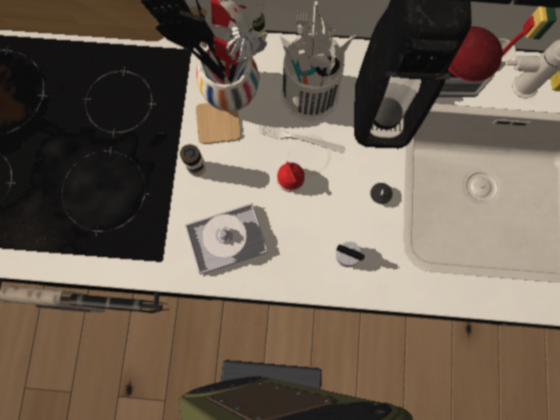

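View pics/side.png

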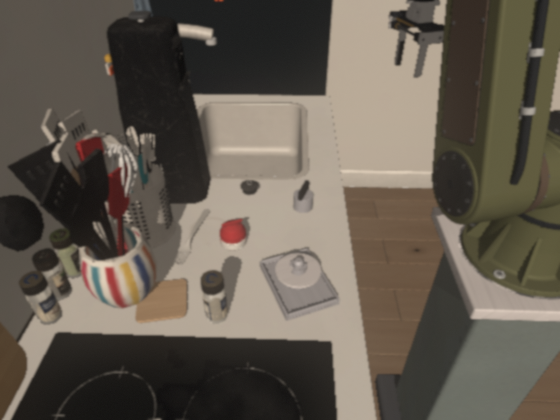

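The top view shows the nut with its black bar at about (349,253), the press at (226,238) with the post tip at about (224,235), the plug at (382,193), the timer at (291,176) and the jar at (191,155). In the side view the nut is at (303,200) and the press at (298,270).

```bash
cat > h.py <<'E'
import cv2,numpy as np
def ray(m,uv,z):
    R=cv2.Rodrigues(np.array(m["rvec"]))[0];t=np.array(m["tvec"]).ravel()
    d=R.T@np.linalg.inv(m["intrinsics"])@np.array([uv[0],uv[1],1.]);c=-R.T@t
    return c+d*(z-c[2])/d[2]
def proj(m,P):
    return cv2.projectPoints(np.array(P,float).reshape(-1,3),np.array(m["rvec"]),np.array(m["tvec"]),m["intrinsics"],None)[0].reshape(-1,2)
def bar(img,m,box,z=0.064,thr=60):
    u0,v0,u1,v1=box
    k=(img[v0:v1,u0:u1].max(2)<thr).astype(np.uint8)
    c=max(cv2.findContours(k,cv2.RETR_EXTERNAL,cv2.CHAIN_APPROX_NONE)[0],key=cv2.contourArea)
    P=np.array([ray(m,(p[0][0]+u0,p[0][1]+v0),z)[:2] for p in c])
    (cx,cy),s,a=cv2.minAreaRect((P*1000).astype(np.float32))
    b=cv2.boxPoints(((cx,cy),s,a));e1=b[1]-b[0];e2=b[2]-b[1]
    e=e1 if np.hypot(*e1)>np.hypot(*e2) else e2
    return (cx/1000,cy/1000),s,np.degrees(np.arctan2(e[1],e[0]))
E
python3 - <<'E'
from station import ctrl
from h import *
a=cv2.imread("pics/top.png")[:,:,::-1];m=ctrl.camera_model("top")
print(bar(a,m,(330,235,372,270)))
for n,uv,z in(("tip",(224,235),.074),("plug",(382,193),.033),("timer",(291,176),.05),("jar",(191,155),.1),("platecentre",(224,237),.048)):print(n,ray(m,uv,z))
# tray corners
for uv in((186,222),(255,206),(270,255),(203,275)):print(ray(m,uv,.02))
cv2.imwrite("pics/topc.png",cv2.resize(a[190:290,170:390,::-1],None,fx=3.6,fy=3.6,interpolation=2))
E
```

```text
((0.47251300048828127, -0.14574032592773437), (53.8487434387207, 13.032843589782715), np.float32(71.27753))
tip [0.48383842 0.1084563  0.074     ]
plug [ 0.60806743 -0.20913322  0.033     ]
timer [ 0.62409839 -0.01460333  0.05      ]
jar [0.63606956 0.1890452  0.1       ]
platecentre [0.48391674 0.11139423 0.048     ]
[0.51345131 0.19863351 0.02      ]
[0.5603254  0.05656859 0.02      ]
[0.45868564 0.01541749 0.02      ]
[0.40570194 0.14953954 0.02      ]
```

View pics/topc.png

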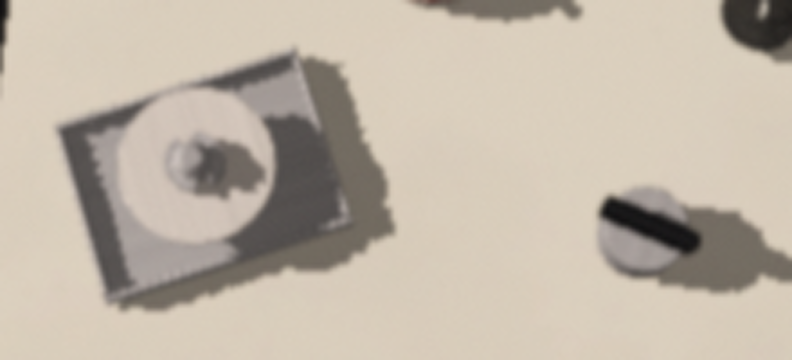

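The crop shows the plate centred on the post, the tray rotated about 20°, and the nut bar at about 71° in world. I'm moving above the nut.

>>> jog_arm --pt "0.04 -0.0255 0 0 0 0 1" --pt "0.04 -0.0255 0 0 0 0 1" --pt "0.04 -0.0255 0 0 0 0 1" --pt "0.04 -0.0255 0 0 0 0 1" --pt "0.04 -0.0255 0 0 0 0 1"

```text
time_s: 0.6
ee_pos: [0.3291, -0.3309, 0.2053]
eef_rot: [-3.141, 0.0, 0.336]
force: [1.8, -0.6, -0.4]
grip_width: 0.0939
grip_force: 0.0
```

>>> jog_arm --pt "0.04 -0.0255 0 0 0 0 1" --pt "0.04 -0.0255 0 0 0 0 1" --pt "0.04 -0.0255 0 0 0 0 1" --pt "0.04 -0.0255 0 0 0 0 1" --pt "0.04 -0.0255 0 0 0 0 1"

```text
time_s: 1.1
ee_pos: [0.4758, -0.1444, 0.2054]
eef_rot: [-3.142, 0.0, 0.337]
force: [0.6, -0.9, 0.6]
grip_width: 0.0939
grip_force: 0.0
```

>>> jog_arm --pt "0 0 0 0 0 -0.15 1" --pt "0 0 0 0 0 -0.15 1" --pt "0 0 0 0 0 -0.15 1" --pt "0 0 0 0 0 -0.15 1" --pt "0 0 0 0 0 -0.15 1"

```text
time_s: 1.6
ee_pos: [0.4749, -0.1461, 0.2052]
eef_rot: [-3.141, 0.0, 1.093]
force: [-0.7, -0.6, -0.1]
grip_width: 0.0941
grip_force: 0.0
```

>>> jog_arm --pt "0 0 0 0 0 -0.15 1" --pt "0 0 0.03 0 0 0 1" --pt "0 0 0 0 0 0 1"

```text
time_s: 1.9
ee_pos: [0.4736, -0.1457, 0.1726]
eef_rot: [-3.136, -0.0, 1.237]
force: [-0.0, -0.8, -0.4]
grip_width: 0.0941
grip_force: 0.0
```

Run:
```python
from station import ctrl
from h import *
m=ctrl.camera_model("wrist");a=ctrl.camera("wrist");o=ctrl.get_obs();print(o["ee_pos"],o["eef_rot"],o["qpos"])
cv2.imwrite("pics/w1.png",a[:,:,::-1])
print(proj(m,[[.4725,-.1457,.064]]))
np.savez("pics/w1.npz",a=a,m=m)
```

```text
[ 0.47425744 -0.14592864  0.17442178] [-3.13828561e+00 -1.54339062e-04  1.23611317e+00] [-3.72348971e-01  2.11259064e-01  1.70719236e+00  3.15479764e-05
  1.22645174e+00 -3.76767683e-02]
[[281.4403521  207.66674238]]
```

View pics/w1.png

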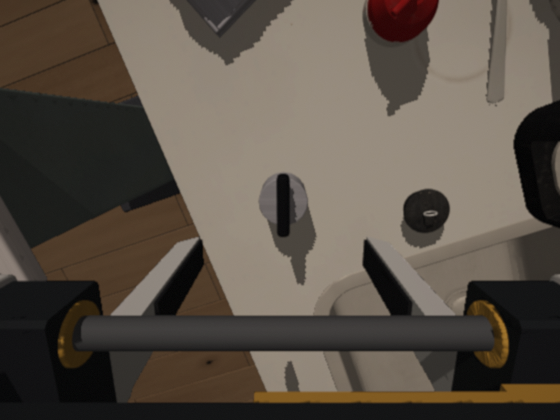

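The wrist view has the bar centred at (283,205), vertical in the picture and between the fingers, with the plug at (426,210).

Run:
```python
from h import *
d=np.load("pics/w1.npz",allow_pickle=True);a=d["a"];m=d["m"].item()
print(bar(a,m,(255,165,315,250),thr=40))
```

```text
((0.4745328063964844, -0.14451820373535157), (58.152000427246094, 11.147805213928223), np.float32(70.60259))
```

>>> jog_arm --pt "0.0012 0 0.04 0 0 0 1" --pt "0 0 0.04 0 0 0 1" --pt "0 0 0.03 0 0 0 1" --pt "0 0 0.02 0 0 0 1" --pt "0 0 0 0 0 0 1"

```text
time_s: 2.45
ee_pos: [0.4747, -0.1448, 0.0442]
eef_rot: [-3.138, -0.0, 1.236]
force: [-0.2, 0.2, 0.1]
grip_width: 0.0935
grip_force: 0.0
```

>>> jog_arm --pt "0 0 0 0 0 0 -1" --pt "0 0 0 0 0 0 -1" --pt "0 0 0 0 0 0 -1" --pt "0 0 0 0 0 0 -1" --pt "0 0 0 0 0 0 -1" --squeeze 25

```text
time_s: 2.95
ee_pos: [0.4756, -0.1452, 0.0459]
eef_rot: [3.141, 0.0, 1.237]
force: [-0.6, 1.1, -0.1]
grip_width: 0.0573
grip_force: 0.0
```

>>> jog_arm --pt "0 0 0 0 0 0 -1" --pt "0 0 0 0 0 0 -1" --pt "0 0 0 0 0 0 -1" --pt "0 0 0 0 0 0 -1" --pt "0 0 0 0 0 0 -1"

```text
time_s: 3.45
ee_pos: [0.4754, -0.1451, 0.0454]
eef_rot: [-3.142, 0.0, 1.237]
force: [0.7, -0.3, -1.0]
grip_width: 0.0174
grip_force: 0.0
```

>>> jog_arm --pt "0 0 0 0 0 0 -1" --pt "0 0 0 0 0 0 -1" --pt "0 0 0 0 0 0 -1" --pt "0 0 0 0 0 0 -1"

```text
time_s: 3.85
ee_pos: [0.4754, -0.1451, 0.0454]
eef_rot: [-3.141, 0.0, 1.237]
force: [0.1, 0.3, -1.4]
grip_width: 0.0119
grip_force: 25.0
```

>>> jog_arm --pt "0 0 -0.03 0 0 0 -1" --pt "0 0 -0.05 0 0 0 -1" --pt "0 0 -0.05 0 0 0 -1"

```text
time_s: 4.15
ee_pos: [0.4748, -0.1449, 0.1768]
eef_rot: [-3.14, -0.0, 1.237]
force: [0.6, 0.2, -1.3]
grip_width: 0.0118
grip_force: 25.0
```

>>> jog_arm --pt "0.035 -0.0036 0 0 0 0 -1" --pt "0.035 -0.0036 0 0 0 0 -1" --pt "0.035 -0.0036 0 0 0 0 -1" --pt "0.035 -0.0036 0 0 0 0 -1" --pt "0.035 -0.0036 0 0 0 0 -1"

```text
time_s: 4.65
ee_pos: [0.5159, 0.0276, 0.1755]
eef_rot: [3.141, -0.0, 1.237]
force: [0.2, 0.1, -0.9]
grip_width: 0.0122
grip_force: 25.0
```

>>> jog_arm --pt "0 0 0 0 0 -0.136 -1" --pt "0 0 0 0 0 -0.136 -1" --pt "0 0 0 0 0 -0.136 -1" --pt "0 0 0 0 0 -0.136 -1" --pt "0 0 0 0 0 -0.136 -1"

```text
time_s: 5.15
ee_pos: [0.5157, 0.0262, 0.1754]
eef_rot: [-3.141, -0.0, 1.922]
force: [0.3, 0.5, -1.2]
grip_width: 0.0117
grip_force: 25.0
```

>>> jog_arm --pt "0 0 0 0 0 0 -1" --pt "0 0 0 0 0 0 -1"

```text
time_s: 5.35
ee_pos: [0.5157, 0.0261, 0.1754]
eef_rot: [-3.141, -0.0, 1.913]
force: [-0.0, 0.3, -1.7]
grip_width: 0.0117
grip_force: 25.0
```

Run:
```python
from station import ctrl
from h import *
m=ctrl.camera_model("wrist");a=ctrl.camera("wrist");o=ctrl.get_obs();print(o["ee_pos"],o["eef_rot"],o["qpos"])
cv2.imwrite("pics/w2.png",a[:,:,::-1])
print(proj(m,[[.484,.11,.074],[.484,.11,.048]]))
np.savez("pics/w2.npz",a=a,m=m)
```

```text
[0.51573882 0.02610574 0.17539912] [-3.14149610e+00 -2.27607409e-05  1.91294065e+00] [-2.03530995e-02  2.52606831e-01  1.65356336e+00 -1.37213974e-05
  1.23552082e+00 -3.62492909e-01]
[[279.60288526 102.85293899]
 [279.90727027 104.70951472]]
```

View pics/w2.png

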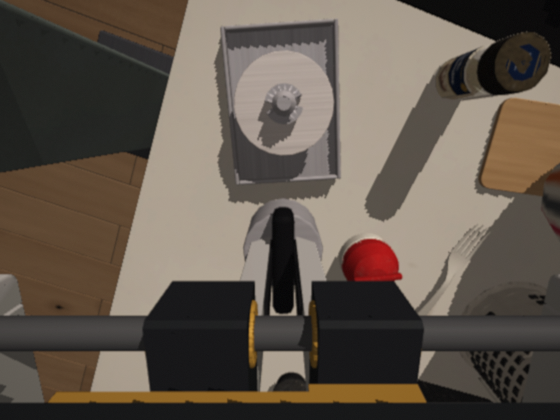

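The tray is at (222–340, 20–182), its plate is centred near (283,102), and the post tip is at about (284,100). The held nut is at (283,250) and level.

Run:
```python
from h import *
d=np.load("pics/w2.npz",allow_pickle=True);a=d["a"];m=d["m"].item()
hsv=cv2.cvtColor(a,cv2.COLOR_RGB2GRAY)
c=a[40:165,220:350].astype(int)
print(c[62,[10,20,40,80,105,118]].tolist())
g=cv2.medianBlur(hsv,3)
r=cv2.HoughCircles(g[40:165,220:350],cv2.HOUGH_GRADIENT,1,50,param1=80,param2=12,minRadius=44,maxRadius=56)
for q in r[0]:print(q,q[:2]+[220,40],ray(m,q[:2]+[220,40],.048))
# small tip
r=cv2.HoughCircles(cv2.resize(hsv[70:135,250:320],None,fx=4,fy=4,interpolation=2),cv2.HOUGH_GRADIENT,1,20,param1=80,param2=12,minRadius=20,maxRadius=90)
for q in r[0][:4]:print(q/4,ray(m,q[:2]/4+[250,70],.074))
P=[ray(m,u,.02) for u in((222,28),(337,20),(340,177),(236,182))]
for i in range(4):
  e=P[(i+1)%4]-P[i];print(np.hypot(*e[:2]),np.degrees(np.arctan2(e[1],e[0])))
print(np.mean(P,0))
cv2.imwrite("pics/w2c.png",cv2.resize(a[60:145,235:330,::-1],None,fx=7,fy=7,interpolation=2))
```

```text
[[133, 125, 122], [170, 156, 147], [170, 157, 148], [162, 150, 141], [169, 155, 147], [132, 125, 121]]
[63.5 64.5 49.9] [283.5 104.5] [0.48697861 0.11125074 0.048     ]
[33.875 33.125  7.3  ] [0.4873741  0.11097528 0.074     ]
[26.375 51.625 18.325] [0.48642638 0.09506996 0.074     ]
[38.375 29.875 11.975] [0.48999269 0.11459861 0.074     ]
0.1065923017578752 23.16404845177874
0.14615667603121632 -66.7918237955942
0.1079374845656664 -157.612258386872
0.14469938657769732 112.67989354984836
[0.48733471 0.11137414 0.02      ]
```

View pics/w2c.png

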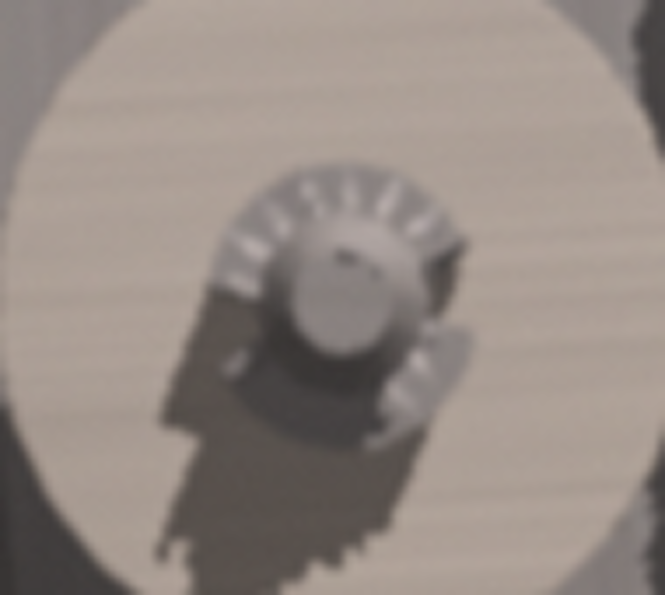

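Tray corners, plate and tip agree: the post is at (0.487, 0.111) and the press's y is at about 113°. The thread gaps appear at image right and left, at about 23° and 203° in world. I expect the drop after about 75–90° of counter-clockwise turn.

>>> jog_arm --pt "0.03 0.0005 0 0 0 -0.056 -1" --pt "0.03 0.002 0 0 0 0 -1" --pt "0.0296 0.003 0 0 0 0 -1" --pt "0 0 0.03 0 0 0 -1" --pt "0 0 0 0 0 0 -1"

```text
time_s: 5.9
ee_pos: [0.4857, 0.1116, 0.1429]
eef_rot: [-3.137, -0.001, 1.972]
force: [-1.6, 0.5, -1.3]
grip_width: 0.0115
grip_force: 25.0
```

Run:
```python
from station import ctrl
from h import *
o=ctrl.get_obs();print(o["ee_pos"],o["eef_rot"],o["force"],o["moment"])
y=o["eef_rot"][2];d=np.array([.487,.111])-o["ee_pos"][:2]
print("need",np.cos(y)*d[0]+np.sin(y)*d[1],np.sin(y)*d[0]-np.cos(y)*d[1])
b=ctrl.camera("side");m=ctrl.camera_model("side");u,v=map(int,proj(m,[[.487,.111,.08]])[0]);print(u,v)
cv2.imwrite("pics/s2.png",cv2.resize(b[v-60:v+60,u-80:u+80,::-1],None,fx=4,fy=4,interpolation=2))
```

```text
[0.48571311 0.11163063 0.14289663] [-3.13698209e+00 -1.10706728e-03  1.97154693e+00] [-1.64354126  0.49863769 -1.34042933] [-0.10729198 -0.06667787  0.0264474 ]
need -0.001082691809245014 0.0009389124787046114
298 256
```

View pics/s2.png

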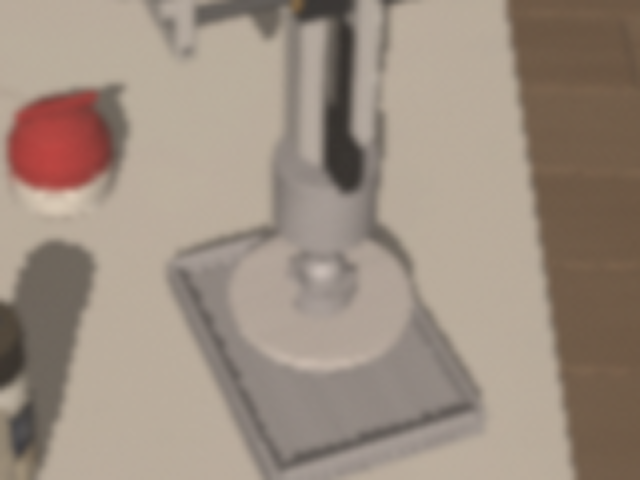

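The nut hangs level right over the post tip (nut axis at x≈325 in the crop, post at ≈323). I'm lowering it.

>>> jog_arm --pt "-0.001 0.0009 0 0 0 0 -1" --pt "0 0 0.01 0 0 0 -1" --pt "0 0 0.01 0 0 0 -1" --pt "0 0 0.005 0 0 0 -1" --pt "0 0 0 0 0 0 -1"

```text
time_s: 6.45
ee_pos: [0.4882, 0.1106, 0.1195]
eef_rot: [-3.14, -0.0, 1.972]
force: [-0.2, 0.6, -0.7]
grip_width: 0.0119
grip_force: 25.0
```

>>> jog_arm --pt "0 0 0.004 0 0 0 -1" --pt "0 0 0.003 0 0 0 -1" --pt "0 0 0.002 0 0 0 -1" --pt "0 0 0 0 0 0 -1"

```text
time_s: 6.85
ee_pos: [0.4884, 0.111, 0.1112]
eef_rot: [-3.141, -0.001, 1.973]
force: [-1.5, 3.0, -1.4]
grip_width: 0.0117
grip_force: 25.0
```

>>> jog_arm --pt "0.001 -0.0008 0 0 0 0 -1" --pt "0 0 0 0 0 0 -1"

```text
time_s: 7.05
ee_pos: [0.4874, 0.1114, 0.1116]
eef_rot: [3.142, 0.0, 1.973]
force: [-0.1, 0.6, 0.3]
grip_width: 0.0117
grip_force: 25.0
```

>>> jog_arm --pt "0 0 0.002 0 0 0 -1" --pt "0 0 0.002 0 0 0 -1" --pt "0 0 0 0 0 0 -1"

```text
time_s: 7.35
ee_pos: [0.4873, 0.1114, 0.1071]
eef_rot: [-3.141, -0.0, 1.973]
force: [-0.1, 0.6, -1.7]
grip_width: 0.0113
grip_force: 25.0
```

>>> jog_arm --pt "0 0 0.002 0 0 0 -1" --pt "0 0 0.001 0 0 0 -1" --pt "0 0 0 0 0 0 -1"

```text
time_s: 7.65
ee_pos: [0.4872, 0.1114, 0.1042]
eef_rot: [-3.141, -0.0, 1.973]
force: [-2.5, 1.5, -2.7]
grip_width: 0.012
grip_force: 25.0
```

>>> jog_arm --pt "0 0 0.0005 0 0 0 -1" --pt "0 0 0 0 0 0 -1"

```text
time_s: 7.85
ee_pos: [0.4873, 0.1114, 0.104]
eef_rot: [-3.141, -0.0, 1.973]
force: [-3.5, 1.2, 1.7]
grip_width: 0.0121
grip_force: 25.0
```

>>> jog_arm --pt "0 -0.0006 0 0 0 0 -1" --pt "0 0 0 0 0 -0.08 -1" --pt "0 0 0 0 0 -0.08 -1" --pt "0 0 0 0 0 0 -1"

```text
time_s: 8.25
ee_pos: [0.487, 0.1113, 0.1041]
eef_rot: [3.141, -0.0, 2.134]
force: [-1.7, 3.1, 0.8]
grip_width: 0.0121
grip_force: 25.0
```

>>> jog_arm --pt "0 0 0 0 0 -0.08 -1" --pt "0 0 0 0 0 -0.08 -1" --pt "0 0 0 0 0 -0.08 -1" --pt "0 0 0 0 0 -0.08 -1" --pt "0 0 0 0 0 0 -1"

```text
time_s: 8.75
ee_pos: [0.4869, 0.1113, 0.104]
eef_rot: [3.141, -0.0, 2.452]
force: [-1.5, 2.5, 1.0]
grip_width: 0.0115
grip_force: 25.0
```

>>> jog_arm --pt "0 0 0 0 0 -0.1 -1" --pt "0 0 0 0 0 -0.1 -1" --pt "0 0 0 0 0 -0.1 -1" --pt "0 0 0 0 0 -0.1 -1" --pt "0 0 0 0 0 0 -1"

```text
time_s: 9.25
ee_pos: [0.4867, 0.1111, 0.104]
eef_rot: [-3.141, -0.0, 2.851]
force: [-2.8, 1.3, 2.0]
grip_width: 0.0114
grip_force: 25.0
```

>>> jog_arm --pt "0 0 0.0003 0 0 -0.08 -1" --pt "0 0 0 0 0 -0.08 -1" --pt "0 0 0 0 0 0 -1"

```text
time_s: 9.55
ee_pos: [0.4869, 0.1111, 0.1038]
eef_rot: [3.142, 0.0, 3.009]
force: [-4.0, 1.8, 5.2]
grip_width: 0.0118
grip_force: 25.0
```

>>> jog_arm --pt "0 0 0 0 0 -0.06 -1" --pt "0 0 0 0 0 -0.06 -1" --pt "0 0 0 0 0 0 -1"

```text
time_s: 9.85
ee_pos: [0.4869, 0.1111, 0.1038]
eef_rot: [-3.142, 0.0, 3.128]
force: [-4.3, 1.5, 5.2]
grip_width: 0.012
grip_force: 25.0
```

>>> jog_arm --pt "0 0 0 0 0 -0.05 -1" --pt "0 0 0 0 0 -0.05 -1" --pt "0 0 0 0 0 0 -1"

```text
time_s: 10.15
ee_pos: [0.4869, 0.1111, 0.1038]
eef_rot: [-3.141, 0.0, -3.055]
force: [-3.7, 1.4, 5.3]
grip_width: 0.0122
grip_force: 25.0
```

Now at 185°, still on the crown.

>>> jog_arm --pt "0 0 0 0 0 -0.05 -1" --pt "0 0 0 0 0 -0.05 -1" --pt "0 0 0 0 0 0 -1"

```text
time_s: 10.45
ee_pos: [0.4869, 0.1109, 0.1037]
eef_rot: [-3.141, -0.0, -2.955]
force: [-3.2, 0.4, 4.5]
grip_width: 0.0118
grip_force: 25.0
```

>>> jog_arm --pt "0 0 0 0 0 -0.05 -1" --pt "0 0 0 0 0 0 -1"

```text
time_s: 10.65
ee_pos: [0.4868, 0.111, 0.1035]
eef_rot: [-3.141, -0.0, -2.904]
force: [-2.7, 0.2, 1.7]
grip_width: 0.0118
grip_force: 25.0
```

>>> jog_arm --pt "0 0 0 0 0 -0.05 -1" --pt "0 0 0 0 0 0 -1"

```text
time_s: 10.85
ee_pos: [0.4868, 0.111, 0.1034]
eef_rot: [-3.141, -0.0, -2.854]
force: [-1.9, 0.6, -0.5]
grip_width: 0.0119
grip_force: 25.0
```

>>> jog_arm --pt "0 0 0.0005 0 0 0 -1" --pt "0 0 0 0 0 0 -1"

```text
time_s: 11.05
ee_pos: [0.4868, 0.1111, 0.1031]
eef_rot: [-3.141, -0.0, -2.853]
force: [-2.6, -0.4, 0.7]
grip_width: 0.0123
grip_force: 25.0
```

>>> jog_arm --pt "0 0 0 0 0 -0.04 -1" --pt "0 0 0 0 0 0 -1"

```text
time_s: 11.25
ee_pos: [0.4868, 0.1111, 0.103]
eef_rot: [3.142, -0.0, -2.811]
force: [-2.3, 0.4, -0.7]
grip_width: 0.0121
grip_force: 25.0
```

>>> jog_arm --pt "0 0 0.0005 0 0 0 -1" --pt "0 0 0 0 0 0 -1"

```text
time_s: 11.45
ee_pos: [0.4869, 0.1111, 0.1026]
eef_rot: [-3.142, -0.0, -2.812]
force: [-2.4, 0.3, 0.3]
grip_width: 0.0119
grip_force: 25.0
```

```bash
python3 -c "
from station import ctrl
o=ctrl.get_obs();print(o['force'],o['moment'],o['ee_pos'],o['eef_rot'])"
```

```text
[-2.39856716  0.2685592   0.33873842] [ 0.11401337  0.50262687 -0.00336293] [0.48685527 0.11110107 0.10260737] [-3.14154677e+00 -1.27661694e-04 -2.81164158e+00]
```

>>> jog_arm --pt "0 0 0.0007 0 0 0 -1" --pt "0 0 0 0 0 0 -1"

```text
time_s: 11.65
ee_pos: [0.4869, 0.1111, 0.102]
eef_rot: [-3.141, 0.0, -2.811]
force: [-3.2, 0.3, 2.8]
grip_width: 0.0118
grip_force: 25.0
```

>>> jog_arm --pt "0 0 0 0 0 -0.03 -1" --pt "0 0 0 0 0 0 -1"

```text
time_s: 11.85
ee_pos: [0.4868, 0.1111, 0.1019]
eef_rot: [3.142, -0.0, -2.779]
force: [-2.2, -0.2, 0.6]
grip_width: 0.0114
grip_force: 25.0
```

>>> jog_arm --pt "0 0 0 0 0 -0.03 -1" --pt "0 0 0.0007 0 0 0 -1" --pt "0 0 0 0 0 0 -1"

```text
time_s: 12.15
ee_pos: [0.4868, 0.1111, 0.1011]
eef_rot: [3.142, -0.0, -2.75]
force: [-2.6, -0.6, -1.1]
grip_width: 0.0121
grip_force: 25.0
```

>>> jog_arm --pt "0 0 0.0007 0 0 0 -1" --pt "0 0 0 0 0 0 -1"

```text
time_s: 12.35
ee_pos: [0.4868, 0.1111, 0.1004]
eef_rot: [3.142, -0.0, -2.75]
force: [-2.5, 0.2, -0.9]
grip_width: 0.0117
grip_force: 25.0
```

>>> jog_arm --pt "0 0 0.001 0 0 0 -1" --pt "0 0 0.001 0 0 0 -1" --pt "0 0 0 0 0 0 -1"

```text
time_s: 12.65
ee_pos: [0.4868, 0.1111, 0.0984]
eef_rot: [3.142, -0.0, -2.75]
force: [-2.5, -0.3, -1.0]
grip_width: 0.0115
grip_force: 25.0
```

>>> jog_arm --pt "0 0 0.001 0 0 0 -1" --pt "0 0 0.001 0 0 0 -1" --pt "0 0 0 0 0 0 -1"

```text
time_s: 12.95
ee_pos: [0.4868, 0.1112, 0.0963]
eef_rot: [3.141, -0.0, -2.75]
force: [-3.8, 0.1, -0.8]
grip_width: 0.0117
grip_force: 25.0
```

>>> jog_arm --pt "0 0 0.001 0 0 0 -1" --pt "0 0 0.001 0 0 0 -1" --pt "0 0 0 0 0 0 -1"

```text
time_s: 13.25
ee_pos: [0.4868, 0.1112, 0.0943]
eef_rot: [3.141, -0.0, -2.75]
force: [-2.7, 1.0, -1.0]
grip_width: 0.0119
grip_force: 25.0
```

>>> jog_arm --pt "0 0 0.0008 0 0 0 -1" --pt "0 0 0 0 0 0 -1"

```text
time_s: 13.45
ee_pos: [0.4868, 0.1112, 0.0936]
eef_rot: [3.141, -0.0, -2.75]
force: [-3.9, 1.6, -0.1]
grip_width: 0.0117
grip_force: 25.0
```

Dropped in: the rim is on the plate. Now clockwise, watching for the thread's downward pull.

>>> jog_arm --pt "0 0 0 0 0 0.08 -1" --pt "0 0 0 0 0 0.08 -1" --pt "0 0 0 0 0 0 -1"

```text
time_s: 13.75
ee_pos: [0.4868, 0.111, 0.0936]
eef_rot: [-3.141, -0.0, -2.912]
force: [-4.1, 0.1, -1.7]
grip_width: 0.012
grip_force: 25.0
```

>>> jog_arm --pt "0 0 0 0 0 0.06 -1" --pt "0 0 0 0 0 0 -1"

```text
time_s: 13.95
ee_pos: [0.4867, 0.1109, 0.0936]
eef_rot: [-3.141, -0.001, -2.969]
force: [-4.2, -0.8, -0.8]
grip_width: 0.012
grip_force: 25.0
```

>>> jog_arm --pt "0 0 0 0 0 0.06 -1" --pt "0 0 0 0 0 0 -1"

```text
time_s: 14.15
ee_pos: [0.4867, 0.111, 0.0936]
eef_rot: [-3.141, -0.001, -3.029]
force: [-5.2, -1.1, -1.2]
grip_width: 0.0117
grip_force: 25.0
```

>>> jog_arm --pt "0 0 0 0 0 0.06 -1" --pt "0 0 0 0 0 0 -1"

```text
time_s: 14.35
ee_pos: [0.4867, 0.1111, 0.0936]
eef_rot: [-3.141, -0.001, -3.089]
force: [-4.6, -0.6, -1.1]
grip_width: 0.0115
grip_force: 25.0
```

```bash
python3 -c "
from station import ctrl
o=ctrl.get_obs();print(o['force'],o['moment'],o['ee_pos'],o['eef_rot'])"
```

```text
[-4.57789808 -0.63140082 -1.11738929] [-0.19209256  0.97423114  0.0287804 ] [0.48668794 0.11105893 0.0936268 ] [-3.14148357e+00 -5.54863327e-04 -3.08850637e+00]
```

>>> jog_arm --pt "0.0004 0 0 0 0 0.06 -1" --pt "0 0 0 0 0 0.06 -1" --pt "0 0 0 0 0 0 -1"

```text
time_s: 14.65
ee_pos: [0.4864, 0.111, 0.0934]
eef_rot: [-3.141, -0.0, 3.075]
force: [-2.4, -0.9, -8.4]
grip_width: 0.0118
grip_force: 25.0
```

>>> jog_arm --pt "0 0 0 0 0 0.06 -1" --pt "0 0 0 0 0 0 -1"

```text
time_s: 14.85
ee_pos: [0.4863, 0.1109, 0.0932]
eef_rot: [-3.141, -0.001, 3.015]
force: [-2.6, -3.0, -11.4]
grip_width: 0.0116
grip_force: 25.0
```

>>> jog_arm --pt "0 0 0.0006 0 0 0 -1" --pt "0 0 0.0005 0 0 0.08 -1" --pt "0 0 0.0005 0 0 0.08 -1" --pt "0 0 0 0 0 0 -1"

```text
time_s: 15.25
ee_pos: [0.4863, 0.1111, 0.092]
eef_rot: [-3.141, -0.0, 2.854]
force: [-4.5, -1.6, -6.6]
grip_width: 0.0116
grip_force: 25.0
```

>>> jog_arm --pt "0 0 0.0005 0 0 0.08 -1" --pt "0 0 0.0005 0 0 0.08 -1" --pt "0 0 0 0 0 0 -1"

```text
time_s: 15.55
ee_pos: [0.4863, 0.1111, 0.0911]
eef_rot: [-3.141, -0.0, 2.694]
force: [-4.0, -2.3, -4.7]
grip_width: 0.0118
grip_force: 25.0
```

>>> jog_arm --pt "0 0 0.0005 0 0 0.08 -1" --pt "0 0 0.0005 0 0 0.08 -1" --pt "0 0 0 0 0 0 -1"

```text
time_s: 15.85
ee_pos: [0.4862, 0.1112, 0.0902]
eef_rot: [-3.141, -0.001, 2.534]
force: [-4.9, -0.8, -4.1]
grip_width: 0.0117
grip_force: 25.0
```

>>> jog_arm --pt "0 0 0.0004 0 0 0.07 -1" --pt "0 0 0.0004 0 0 0.06 -1" --pt "0 0 0 0 0 0 -1"

```text
time_s: 16.15
ee_pos: [0.4863, 0.1113, 0.0895]
eef_rot: [3.142, -0.0, 2.405]
force: [-5.4, -1.9, -4.4]
grip_width: 0.0119
grip_force: 25.0
```

```bash
python3 -c "
from station import ctrl
o=ctrl.get_obs();print(o['force'],o['moment'],o['ee_pos'],o['eef_rot'])"
```

```text
[-5.43276011 -1.88814415 -4.3960781 ] [-0.2521139   0.98001766 -0.0067749 ] [0.48632389 0.11130355 0.08954921] [ 3.14155980e+00 -4.43725061e-04  2.40497591e+00]
```

Engagement began near 179° and the tool is now at 138°, so the plate should be about 4 mm down. Releasing.

>>> jog_arm --pt "0.0003 -0.0003 0 0 0 0 -1" --pt "0 0 0 0 0 0 0.5" --pt "0 0 0 0 0 0 0.5" --pt "0 0 0 0 0 0 0.5" --pt "0 0 0 0 0 0 0.5"

```text
time_s: 16.65
ee_pos: [0.4864, 0.1112, 0.0896]
eef_rot: [3.141, 0.001, 2.403]
force: [0.6, 0.2, 0.7]
grip_width: 0.0402
grip_force: 0.0
```

>>> jog_arm --pt "0 0 -0.02 0 0 0 0.5" --pt "0 0 -0.03 0 0 0 0.5" --pt "0 0 -0.04 0 0 0 0.5" --pt "0 0 0 0 0 0 0.5"

```text
time_s: 17.05
ee_pos: [0.4881, 0.1114, 0.1842]
eef_rot: [3.135, 0.005, 2.403]
force: [-0.8, -0.1, -1.0]
grip_width: 0.0699
grip_force: 0.0
```

Run:
```python
from station import ctrl
from h import *
m=ctrl.camera_model("wrist");a=ctrl.camera("wrist");b=ctrl.camera("side");ms=ctrl.camera_model("side")
u,v=map(int,proj(ms,[[.487,.111,.08]])[0])
s=cv2.resize(b[v-50:v+50,u-65:u+65],(520,400),interpolation=2)
P=proj(m,[[.487,.111,.108]])[0].astype(int);print(P)
x,y=P;w=cv2.resize(a[max(0,y-100):y+100,x-70:x+70],(280,400))
cv2.imwrite("pics/end.png",np.hstack([s,w])[:,:,::-1])
try: print(bar(a,m,(x-40,y-70,x+40,y+60),z=.108,thr=40))
except Exception as e: print(e)
o=ctrl.get_obs();print(o["eef_rot"],o["force"],o["grip_width"])
```

```text
[280 214]
((0.48611715698242186, 0.11121395874023438), (10.595927238464355, 57.39278030395508), np.float32(-42.153233))
[3.14031783e+00 9.77081131e-04 2.40301164e+00] [ 0.23643871 -0.91833425 -0.54567872] 0.07036732264537715
```

View pics/end.png

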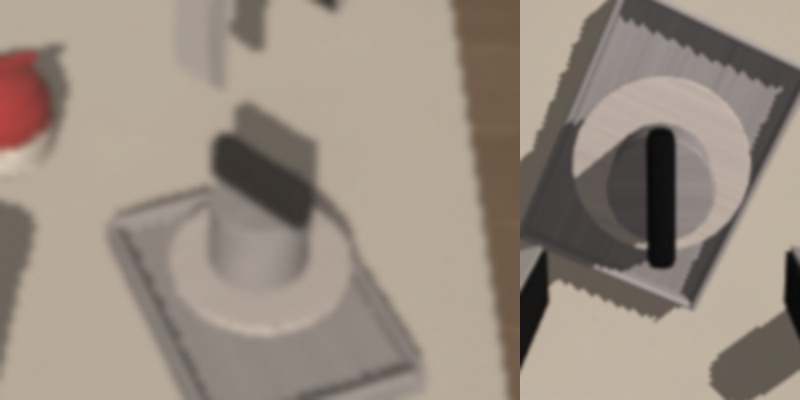

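The nut sits upright on the plate, its bar still at 138° after release, and the fingers are clear.

>>> jog_arm --pt "0 0 0 0 0 0 0.5" --pt "0 0 0 0 0 0 0.5" --pt "0 0 0 0 0 0 0.5"

```text
time_s: 17.45
ee_pos: [0.4858, 0.111, 0.1785]
eef_rot: [-3.141, -0.001, 2.403]
force: [-0.0, -0.3, -0.3]
grip_width: 0.0704
grip_force: 0.0
```

```bash
python3 -c "
from station import ctrl
print(ctrl.hand_in())"
```

```text
the job is handed in; nothing more can be done
None
```

The wing nut is threaded on the post and released, upright and centred, with the plate about 4 mm down (inferred from the turn angle and tool height, not measured directly); the job is handed in at about 17.5 s, and the verdict was not shown.

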